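Raise the sample lift by one turn of its hand wheel

ROBOT

A 6-joint arm with a two-finger parallel gripper is mounted at the origin on the work surface. World frame = base frame: x ahead of the robot, y to its left, z up, the work surface at z = 0. Lengths are in m, angles in degrees, forces in N, time in s.
With the tool pointing down it reaches from about 0.3 to 0.75 m from the base axis. Payload 8.5 kg.
Tool frame: the origin (TCP) lies midway between the tips of the shut fingers; the grasp point (between the pads) lies 19 mm behind it (env.tcp_to_grasp is the z of the grasp point in the tool frame, in m); z points along the fingers, y is the line along which they close (so a half turn about z gives the same grasp; the last joint's range is limited). The gripper opens to 85 mm and grips with 20 to 120 N. Pads are 22 mm wide; open, the fingers measure 114 mm over their backs; the gripper's body (76 mm by 85 mm) begins 54 mm behind the grasp point. The pads swing forward as they close: fully open they stand 13 mm farther back than shut.
Start: joints at [-86.763, 21.807, 74.336, -0, 83.858, -12.336], TCP at [0.148, -0.53, 0.231] pointing down, gripper open.
Joint ranges: [-178.18, 178.18], [-50.72, 133.34], [12.68, 142.11], [-81.47, 261.47], [9.98, 163.14], [-165.26, 165.26]. Speed limits (degrees/s): [136.94, 136.94, 180, 180, 180, 180].

INTERFACE

Orientations are given as a 3x3 rotation matrix whose columns are the frame's x, y, z axes.
In Python, from rig import env, imaging, job, models gives the robot as it stands. The module is installed in compiled form; this text tells all that it offers.
- The arm moves only by the tool jog_arm, never from a script. Its argument "plan" is text: rows parted by semicolons, each of 7 numbers parted by spaces: the turn, a rotation vector about the tool's x, y, z in degrees, then the shift along the tool's x, y, z in cm, then the closure in counts, from 0 (fully open) to 255 (shut). In form: rx ry rz x y z claw; .... A call has 1 to 10 rows; each row shifts and turns the commanded pose from where the row before left it, along the tool's axes as they then stand; what a row does not reach is not made up. A row lasts 1/12 s, in which the tool goes at most 41.7 mm and 7.16 degrees, less where a joint would pass 70% of its speed; a pose out of reach is approached as far as the arm can. A call with a gripper value outside its range is refused whole. The fingers move at their own pace and stop on an object; "grip_force" is the grip in N (left out, the last holds). Time passes only in rows, so rows that do not move let the fingers close. It gives the time, the measured TCP pose, the force, the opening and the grip force at its end, in the units of the state.
- env.observe(): the state, without advancing time (a new reading comes with each control period).
- imaging.get_image(name): name is "scene" or "top" or "wrist"; returns a dict with "pixels" (400x640x3 uint8, red, green, blue), "depth" (400x640 float32, m along the optical axis (not along the pixel's ray), 0 where there is no reading), "fov_y" (degrees; the focal length in pixels is half the picture's height over the tangent of half this angle, whatever the lens; pixels are square), "cx", "cy" (the principal point, pixels), "world_from_camera" (4x4, takes a point from camera to world coordinates). Camera axes: x right, y down, z forward; pixel columns grow to the right and rows downward; lengths in m; the calibration is good to about 2 mm. A picture is of the moment at which its call begins.
- job.close_job(): hands the job in; it is judged then, once.
Trained networks look in the newest picture that a camera, given by its name, has taken for a name from the list of things; names that differ only in an ending like _2 or _b are one class to them, and where a whole thing is asked for, a point or a joint stands for the part that bears it (a point fixed in the world has none). Each returns a list of dicts, best first, with "confidence" (0 to 1); they miss things now and then, are a little off and sometimes report something else, mostly with a low value. They report only what shows in the picture. A call takes as long as a camera call.
- models.outline_of(camera, query): "region" (400x640 bool, what is visible of it) and "bbox" ([centre column, centre row, width, height] in pixels, round what is visible of it).
- models.tip_of(camera, query): "at" ([column, row] in pixels: a listed point, or the origin of a listed thing).
The state is a dict: "time_s": time; "q": joint angles; "qvel": joint speeds; "joint_efforts": joint torques, N m; "position": TCP position; "tool_rot": TCP orientation; "ft_force": force on the tool from outside, world axes, zero at the start; "wrist_torque": the same for the moment, N m; "grip_width": finger opening in m; "gripper_force": force on a finger pad.
Only numpy, scipy, OpenCV 4.12 (cv2) and the standard library are available. Lean on these libraries where they do the work, as an engineer would, in place of code of your own. Each camera call takes 0.05 s, during which the arm holds its last target. There are 200 camera calls.

TASK

Raise the sample lift: with closed fingertips push the flat hand wheel round clockwise (seen from above) by its upright handle, through exactly one turn, so that the handle comes back to the index tab where it began and does not run on past it. Then press the key on the height readout right down and let it go. Only push and press: grip nothing, force nothing, and leave the sample holder on the platform and the other things lying about where they are.

Things in the scene. Friction and masses are not known exactly. Their poses are not given: they have to be found in the camera images.
- wheel (a joint): Turn of the hand wheel about its upright axis, rad: 0 at the start of every run with the handle at the index tab, growing as the wheel turns clockwise seen from above; one turn is 6.283. It has no stop at one turn. Stiff enough to stay where it is left: about 2 N at the handle starts it, some 3 to 5 N keep it turning at a moderate pace (damping). Each turn raises the platform 10 mm.
- wheel_centre (a point): Centre of the hand wheel, on its axis at mid-height of the rim, 91 mm above the table. The bare metal wheel lies flat: rim 148 mm outside diameter made of 16 mm round bar (rim top 99 mm above the table), three spokes, hub 40 mm across whose top is 106 mm above the table (with a cap to 112 mm). It stands on a round grey pedestal.
- handle: The wheel's upright handle, a black cylinder 22 mm in diameter standing on the rim where a spoke meets it, 66 mm from the wheel axis; the grip can spin freely on its own axis. Origin on its axis at its foot, 96 mm above the table; its axis is vertical and the black grip reaches from 106 to 156 mm above the table. Nothing else stands higher than 112 mm within 110 mm of the wheel axis.
- handle_mid (a point): On the axis of the upright handle, 131 mm above the table, mid-height of the grip.
- index_tab (a point): Top of the fixed steel index tab, 5 x 10 mm, just outside the rim, 92 mm from the wheel axis and 98 mm above the table (1 mm below the rim's top); the handle stands in line with it at the start.
- platform_top (a point): Centre of the top face of the square aluminium lift platform (110 x 110 mm), 85 mm above the table at the start and 95 mm after one turn. It is 165 mm from the wheel axis, on the side away from the robot, in front of a white guide block 110 mm high.
- lift: Fixed white base plate of the lift, 380 x 210 x 20 mm, carrying pedestal, platform and guide block. Origin on the table directly under the wheel axis; its x axis points from the wheel to the platform; the plate reaches from -100 to +280 mm along x and 105 mm either way along y.
- puck: Loose steel sample holder, a stepped disc 42 mm in diameter and 16 mm high, standing on the platform. Origin at the centre of its underside. It must ride up on the platform, not be touched.
- readout: Fixed white height readout box, 100 x 120 x 45 mm, with a dark display and one round key on top; it lies either left or right of the lift. Origin at the centre of its underside.
- set_key_top (a point): Centre of the top of the readout's round grey key, 26 mm in diameter, 67 mm above the table; pressed straight down.
- set_key (a joint): Travel of the key, m: 0 up, 0.006 fully down (spring, about 4 N fully down); it comes up again by itself.
- case: Loose grey sample case, 100 x 120 x 36 mm, on the other side of the lift from the readout. Bystander. Origin under its centre.
- stub: Loose brass stub, 20 mm in diameter, 12 mm high, standing on the lift's base plate. Bystander. Origin under its centre.
- driver: Loose screwdriver lying on the table to the right of the lift. Bystander.
- jar: Loose small jar, 52 mm in diameter, 65 mm high. Bystander. Origin under its centre.
- mouse: Loose round black computer puck mouse, 60 mm across, 30 mm high. Bystander. Origin under its centre.
- tweezers: Loose steel tweezers, 110 mm long, lying flat. Bystander.

How it is judged (in metres and radians):
On the way, in this order (a step that is already met when the one before it is completed fails the run):
1. the handle is pushed through the first half of the turn (value of joint wheel between 0.8 and 2.9 rad and contact force between the fingers and handle above 0.3 N), for 0.02 s.
2. the handle is pushed past the half turn (value of joint wheel between 3 and 4.5 rad and contact force between the fingers and handle above 0.3 N), for 0.02 s.
3. the handle is pushed through the last quarter (value of joint wheel between 4.6 and 6 rad and contact force between the fingers and handle above 0.3 N), for 0.02 s.
4. the wheel stands still at one full turn, within 0.26 rad (15 degrees) (value of joint wheel between 6.023 and 6.543 rad and velocity of joint wheel between -0.05 and 0.05 rad/s), for 0.2 s.
5. the readout's key is pressed down (value of joint wheel between 6.023 and 6.543 rad and value of joint set_key above 0.0045 m), for 0.05 s.
At the end, for the whole second after the job is handed in: The wheel stands still one turn clockwise from its start, within 0.26 rad (15 degrees), the key is up again, the sample holder stands on the raised platform, and every bystander is within 20 mm of where it began (all of step 4 and value of joint set_key below 0.002 m and z of puck in the frame of platform_top between -0.004 and 0.004 m and horizontal distance between puck and platform_top below 0.05 m and linear speed of puck below 0.02 m/s and distance of each of driver, jar, mouse, tweezers, case, stub from where it was at the start of the episode below 0.02 m); the robot touches nothing.
It fails at once if the wheel is turned backwards more than 0.3 rad, or runs more than 0.5 rad past one turn (value of joint wheel below -0.3 rad or value of joint wheel above 6.783 rad).
It fails at once if the key is pressed before the turn is made (value of joint set_key above 0.003 m and value of joint wheel below 6.02 rad).
It fails at once if the wheel or handle is gripped or forced (over 35 N) (contact force between the fingers and wheel above 35 N).
It fails at once if the sample holder is touched by the arm, or shifted on its platform or lifted off (contact force between any of the arm, the fingers and puck above 0.5 N or distance of puck from where it was at the start of the episode above 0.025 m).
It fails at once if a bystander is moved more than 30 mm or lifted (distance of any of driver, jar, mouse, tweezers, case, stub from where it was at the start of the episode above 0.03 m).
It also fails if it takes over 67 s, if anything falls off the work surface, if the arm or the gripper's body presses on something with over 40 N, if the wrist force passes 120 N, or if a joint passes its speed limit or range.

## Working session

There is one attempt and no reset: what is moved stays moved. The work goes in short steps, Python scripts to look and compute and a tool call to move; the robot and the scene stay as the last step left them, time stands still between calls to the robot, and variables do not carry over. Pictures are saved under pics/ and viewed, at most 10 in all, crops included, and the job is handed in when it is done.

Besides the shell and the picture viewer there is one more tool, called after "Call:" as name(argument=value, ...) on one line, values as JSON. jog_arm: Moves the arm, as the interface text tells. Its arguments: {"type":"object","properties":{"plan":{"type":"string"},"grip_force":{"type":"number"}},"required":["plan"]}

```bash
mkdir -p pics; cat > h.py <<'E'
import numpy as np, cv2
from rig import env, imaging, job, models
def world(im,u,v,z=None):
    f=200/np.tan(np.radians(im['fov_y']/2)); T=im['world_from_camera']
    r=np.array([(u-im['cx'])/f,(v-im['cy'])/f,1.])
    if z is None: d=im['depth'][int(round(v)),int(round(u))]
    else: d=(z-T[2,3])/(T[:3,:3]@r)[2]
    return T[:3,:3]@(r*d)+T[:3,3]
Z=dict(wheel_centre=.091,handle_mid=.131,handle=.096,index_tab=.098,platform_top=.085,set_key_top=.067,puck=.085,readout=0,case=0,jar=0,stub=.02,mouse=0)
def find(cam,names):
    im=imaging.get_image(cam)
    for n in names:
        for d in models.tip_of(cam,n)[:2]:
            print(cam,n,round(d['confidence'],2),np.round(d['at'],1),np.round(world(im,*d['at'],Z[n]),4))
    return im
E
python3 - <<'E'
from h import *
for c in ['top','scene']:
    im=find(c,Z if c=='top' else ['wheel_centre','handle_mid','index_tab','set_key_top','platform_top'])
    cv2.imwrite(f'pics/{c}.png',im['pixels'][:,:,::-1])
s=env.observe();print(s['time_s'],s['position'],s['tool_rot'],s['grip_width'])
E
```

```text
top wheel_centre 0.86 [301.3 192. ] [ 0.5818 -0.0242  0.091 ]
top handle_mid 0.48 [401.2 170.5] [ 0.656  -0.3502  0.131 ]
top handle_mid 0.42 [279.1 202.9] [0.5395 0.0459 0.131 ]
top handle 0.46 [281.2 204.6] [0.5374 0.0412 0.096 ]
top handle 0.31 [301.3 194.8] [ 0.5718 -0.0244  0.096 ]
top index_tab 0.92 [276.8 207.2] [0.5283 0.0553 0.098 ]
top platform_top 0.83 [300.9 142.9] [ 0.7516 -0.0184  0.085 ]
top set_key_top 0.43 [193.9 182.8] [0.6072 0.341  0.067 ]
top puck 0.5 [299.2 147.9] [ 0.7339 -0.013   0.085 ]
top readout 0.68 [196.3 231.9] [0.4427 0.3421 0.    ]
top case 0.6 [386.4 239.6] [ 0.4305 -0.3301  0.    ]
top jar 0.54 [277.5 205.2] [ 0.5439  0.0604 -0.    ]
top jar 0.53 [198.5 162.9] [ 0.6898  0.3492 -0.    ]
top stub 0.47 [326.8 166.1] [ 0.6866 -0.1121  0.02  ]
top mouse 0.69 [399.2 168.7] [ 0.6881 -0.3776  0.    ]
scene wheel_centre 0.89 [326.4 207.5] [ 0.5754 -0.0133  0.091 ]
scene handle_mid 0.57 [355.7 206. ] [0.5359 0.0461 0.131 ]
scene index_tab 0.77 [359.6 214.2] [0.5301 0.0576 0.098 ]
scene index_tab 0.65 [318.4 219. ] [ 0.6143 -0.      0.098 ]
scene set_key_top 0.42 [472.7 276.6] [0.436 0.342 0.067]
scene set_key_top 0.21 [275.2 248.9] [ 0.7364 -0.0212  0.067 ]
scene platform_top 0.91 [277.5 248.1] [ 0.7348 -0.0121  0.085 ]
0.95 [ 0.14764767 -0.52977591  0.23132589] [[ 9.63280837e-01  2.68495858e-01 -5.70370476e-05]
 [ 2.68495859e-01 -9.63280838e-01  1.06125015e-05]
 [-5.20932823e-05 -2.55370304e-05 -9.99999998e-01]] 0.0853455013423943
```

View pics/top.png

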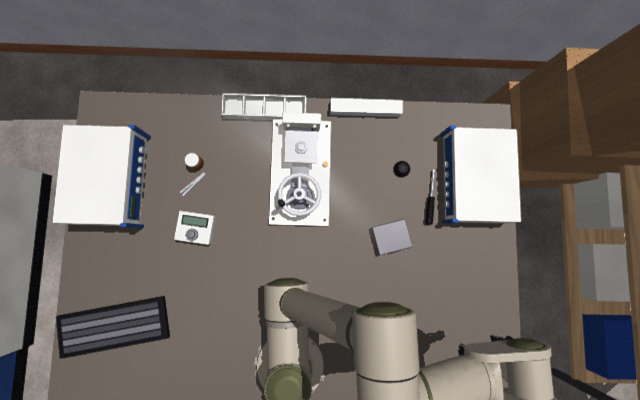

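View pics/scene.png

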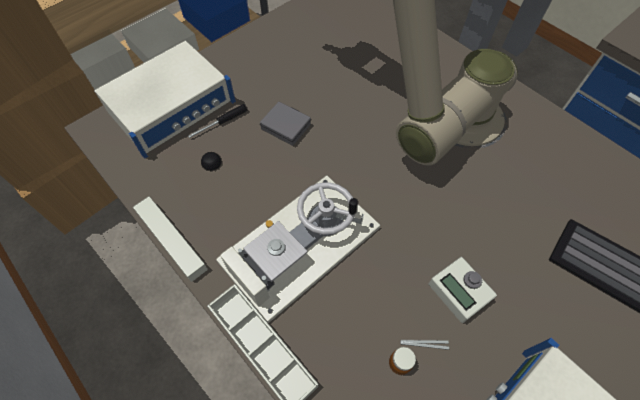

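The handle is front-left of the wheel at about (281,203) in the top picture, and the wheel hub is at (299,194). The readout is on the left, with its key at about (192,234) in top and (472,279) in scene. The network's key detection in the top picture is wrong. I'll move in for a wrist look.

Call:
jog_arm(plan="0 0 5.19 0 0 -2.5 255;0 0 5.19 0 0 -2.5 255;0 0 5.19 0 0 -2.5 255;0 0 0 2 -3.4 0 255;0 0 0 2 -3.4 0 255;0 0 0 2 -3.4 0 255;0 0 0 2 -3.4 0 255;0 0 0 2 -3.4 0 255;0 0 0 2 -3.4 0 255;0 0 0 2 -3.4 0 255")

```text
time_s: 1.78
position: [0.2881, -0.29, 0.3065]
tool_rot: [[1.0, -0.0, 0.0], [-0.0, -1.0, -0.0], [0.0, 0.0, -1.0]]
ft_force: [0.5, 0.4, 0.8]
grip_width: -0.0
gripper_force: 0.0
```

Call:
jog_arm(plan="0 0 0 2 -3.4 0 255;0 0 0 2 -3.4 0 255;0 0 0 2 -3.4 0 255;0 0 0 2 -3.4 0 255;0 0 0 2 -3.4 0 255;0 0 0 2 -3.4 0 255;0 0 0 2 -3.4 0 255;0 0 0 2 -3.4 0 255;0 0 0 0 0 0 255")

```text
time_s: 2.53
position: [0.4494, -0.0147, 0.3062]
tool_rot: [[1.0, 0.007, 0.001], [0.007, -1.0, 0.002], [0.001, -0.002, -1.0]]
ft_force: [-1.0, 0.6, -0.0]
grip_width: -0.0001
gripper_force: 0.0
```

```bash
python3 - <<'E'
from h import *
im=find('wrist',['wheel_centre','handle_mid','handle','index_tab','platform_top','puck'])
cv2.imwrite('pics/w1.png',im['pixels'][:,:,::-1])
print(np.round(im['world_from_camera'],3))
s=env.observe();print(s['time_s'],s['position'],s['q'],s['grip_width'])
E
```

```text
wrist handle_mid 0.84 [258.9  80.7] [0.5403 0.0393 0.131 ]
wrist handle 0.65 [267.5  83.7] [0.5393 0.0368 0.096 ]
wrist index_tab 0.79 [243.7 100. ] [0.5238 0.0609 0.098 ]
[[ 0.006 -0.955 -0.297  0.524]
 [-1.    -0.006  0.    -0.014]
 [-0.002  0.297 -0.955  0.449]
 [ 0.     0.     0.     1.   ]]
2.8833 [ 0.44730307 -0.02085272  0.30644075] [-1.78788493e+01  8.52722534e+00  8.05475287e+01 -4.73397515e-03
  9.09151478e+01  7.22419588e+01] 0.0002800548514768934
```

View pics/w1.png

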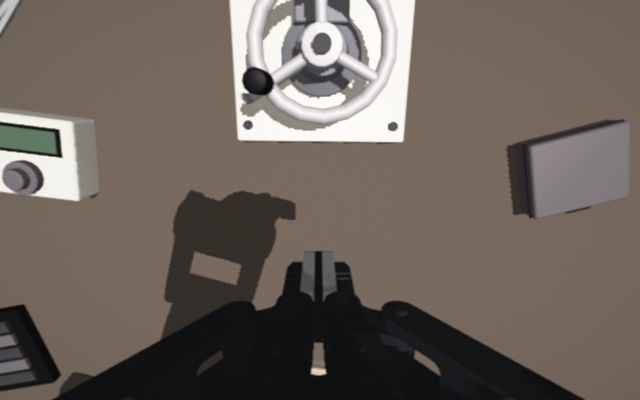

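The wrist picture shows the hub cap at (321,43), the handle top at (256,81), the tab at about (249,98) and the key top at about (14,177). I'll fit the centre and plan the sweep.

```bash
python3 - <<'E'
from h import *
im=imaging.get_image('wrist')
print('cap',world(im,321,43,.112),'key',world(im,14,177,.067),'handtop',world(im,256,80,.156),'tab',world(im,249,99,.098))
for n in ['handle','wheel_centre']:
    for d in models.outline_of('wrist',n)[:1]: print(n,d['confidence'],d['bbox'])
# depth: rim points -> circle fit
f=200/np.tan(np.radians(im['fov_y']/2));T=im['world_from_camera']
v,u=np.mgrid[0:400,0:640];d=im['depth']
P=np.stack([(u-im['cx'])/f*d,(v-im['cy'])/f*d,d],-1)@T[:3,:3].T+T[:3,3]
near=np.hypot(P[...,0]-.58,P[...,1]+.015)<.11
g=P[near&(P[...,2]>.12)&(P[...,2]<.17)];print('grip top',g[g[:,2]>.152].mean(0),(g[:,2]>.152).sum(),g[:,2].max())
c=P[near&(P[...,2]>.107)&(P[...,2]<.116)&(np.hypot(P[...,0]-.585,P[...,1]+.015)<.04)];print('cap',c.mean(0),len(c))
r=P[near&(P[...,2]>.096)&(P[...,2]<.102)];r=r[np.hypot(r[:,0]-.585,r[:,1]+.015)>.045]
A=np.c_[2*r[:,:2],np.ones(len(r))];s=np.linalg.lstsq(A,(r[:,:2]**2).sum(1),rcond=None)[0];print('rim fit',s[:2],np.sqrt(s[2]+s[0]**2+s[1]**2),len(r))
k=P[(P[...,2]>.062)&(P[...,2]<.072)&(P[...,1]>.2)];print('key',k.mean(0),len(k),np.ptp(k,0))
E
```

```text
cap [ 0.57182411 -0.02342591  0.112     ] key [0.4374548  0.33333172 0.067     ] handtop [0.5378167  0.03027245 0.156     ] tab [0.52315501 0.04835007 0.098     ]
handle 0.66 [250.8, 79.7, 33.1, 31.7]
wheel_centre 0.6 [308.9, 62.8, 155.1, 118.4]
grip top [0.53963874 0.03899721 0.1558328 ] 558 0.15822614405726898
cap [ 0.57514369 -0.01650321  0.11040428] 583
rim fit [ 0.57306343 -0.0155288 ] 0.06408038925548153 4138
key [0.43379278 0.33998092 0.06677642] 380 [0.02507995 0.02284605 0.00723888]
```

```bash
cat > sweep.py <<'E'
import numpy as np,sys
a,b,n=map(float,sys.argv[1:4]); C=np.array([.574,-.0158]);R=.066
x0=np.array(eval(sys.argv[4])) if len(sys.argv)>4 else None
p=np.linspace(a,b,int(n)+1);P=C+R*np.c_[np.cos(np.radians(p)),np.sin(np.radians(p))]
if x0 is not None:P[0]=x0
Q=np.round(P*100,2)
for i in range(1,len(Q)):
    d=Q[i]-Q[i-1];print(f'0 0 0 {d[0]:.2f} {-d[1]:.2f} 0 255',end=';' if i%10 else '\n')
E
python3 sweep.py 167 47 24
```

```text
0 0 0 0.15 -0.56 0 255;0 0 0 0.20 -0.54 0 255;0 0 0 0.25 -0.52 0 255;0 0 0 0.29 -0.49 0 255;0 0 0 0.34 -0.47 0 255;0 0 0 0.37 -0.44 0 255;0 0 0 0.41 -0.40 0 255;0 0 0 0.45 -0.37 0 255;0 0 0 0.47 -0.33 0 255;0 0 0 0.50 -0.28 0 255
0 0 0 0.53 -0.24 0 255;0 0 0 0.54 -0.19 0 255;0 0 0 0.56 -0.15 0 255;0 0 0 0.57 -0.09 0 255;0 0 0 0.57 -0.05 0 255;0 0 0 0.58 0.01 0 255;0 0 0 0.57 0.05 0 255;0 0 0 0.56 0.11 0 255;0 0 0 0.56 0.15 0 255;0 0 0 0.54 0.20 0 255
0 0 0 0.52 0.25 0 255;0 0 0 0.49 0.29 0 255;0 0 0 0.47 0.34 0 255;0 0 0 0.44 0.37 0 255;
```

Call:
jog_arm(plan="0 0 0 3.12 -1 0 255;0 0 0 3.12 -1 0 255;0 0 0 0 0 3 255;0 0 0 0 0 3 255;0 0 0 0 0 3 255;0 0 0 0 0 3 255;0 0 0 0 0 3 255;0 0 0 0 0 2 255;0 0 0 0 0 1.4 255;0 0 0 0 0 0 255")

```text
time_s: 3.87
position: [0.5086, 0.0001, 0.1198]
tool_rot: [[1.0, -0.001, -0.005], [-0.001, -1.0, 0.001], [-0.005, -0.001, -1.0]]
ft_force: [-0.5, 0.2, 0.3]
grip_width: 0.0002
gripper_force: 0.0
```

Call:
jog_arm(plan="0 0 0 0.15 -0.56 0 255;0 0 0 0.20 -0.54 0 255;0 0 0 0.25 -0.52 0 255;0 0 0 0.29 -0.49 0 255;0 0 0 0.34 -0.47 0 255;0 0 0 0.37 -0.44 0 255;0 0 0 0.41 -0.40 0 255;0 0 0 0.45 -0.37 0 255;0 0 0 0.47 -0.33 0 255;0 0 0 0.50 -0.28 0 255")

```text
time_s: 4.7
position: [0.5446, 0.0447, 0.1223]
tool_rot: [[1.0, 0.0, -0.0], [0.0, -1.0, 0.0], [-0.0, -0.0, -1.0]]
ft_force: [-3.0, -0.5, 2.4]
grip_width: 0.0003
gripper_force: 1.3
```

```bash
cat >> h.py <<'E'
def handle_ang(cam='wrist',C=(.574,-.0158),save=None):
    im=imaging.get_image(cam)
    s=env.observe();p=s['position'];C=np.array(C)
    print('t',s['time_s'],'tcp',np.round(p,4),'phi_tcp',np.degrees(np.arctan2(*(p[:2]-C)[::-1])),'F',np.round(s['ft_force'],1))
    if save: cv2.imwrite(save,im['pixels'][:,:,::-1])
    f=200/np.tan(np.radians(im['fov_y']/2));T=im['world_from_camera']
    v,u=np.mgrid[0:400,0:640];d=im['depth']
    P=np.stack([(u-im['cx'])/f*d,(v-im['cy'])/f*d,d],-1)@T[:3,:3].T+T[:3,3]
    r=np.hypot(P[...,0]-C[0],P[...,1]-C[1])
    m=(r<.085)&(r>.045)&(abs(P[...,2]-.156)<.003)&(im['pixels'].max(-1)<70)
    g=P[m]
    if len(g): 
        c=np.median(g,0);print('handle top px',len(g),c,'r',np.hypot(*(c[:2]-C)),'phi',np.degrees(np.arctan2(*(c[:2]-C)[::-1])),'ptp',np.ptp(g,0))
    for n in ['handle','handle_mid','index_tab']:
        for d in models.tip_of(cam,n)[:2]:
            w=world(im,*d['at'],Z[n])[:2]-C;print(n,round(d['confidence'],2),np.round(d['at']),'r',np.hypot(*w).round(4),'phi',np.degrees(np.arctan2(w[1],w[0])).round(1))
    return im
E
python3 -c "
from h import *
handle_ang(save='pics/w2.png')"
```

```text
t 4.75 tcp [0.5456 0.0449 0.1223] phi_tcp 115.09282420111155 F [-1.   0.4 -0.6]
handle top px 2578 [0.5662066  0.04880287 0.15603718] r 0.06507125446003932 phi 96.87866708561737 ptp [0.04305098 0.02824161 0.00598741]
handle 0.92 [310. 205.] r 0.0655 phi 96.9
handle_mid 0.72 [305. 230.] r 0.0671 phi 96.7
index_tab 0.74 [289. 278.] r 0.0919 phi 123.1
```

View pics/w2.png

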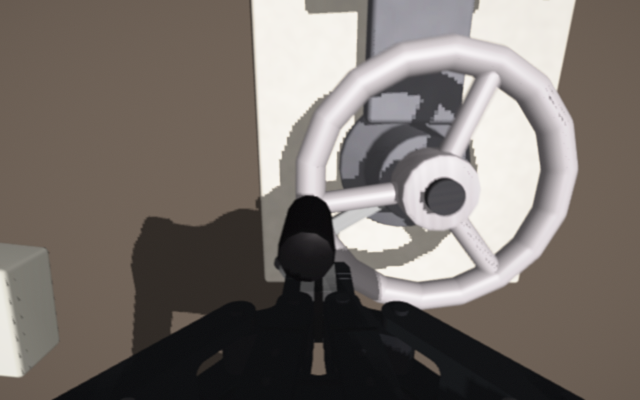

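The wrist picture shows the handle at (307,245) with the fingers right behind it. The wheel has turned about 25°, so I'll keep going.

Call:
jog_arm(plan="0 0 0 0.53 -0.24 0 255;0 0 0 0.54 -0.19 0 255;0 0 0 0.56 -0.15 0 255;0 0 0 0.57 -0.09 0 255;0 0 0 0.57 -0.05 0 255;0 0 0 0.58 0.01 0 255;0 0 0 0.57 0.05 0 255;0 0 0 0.56 0.11 0 255;0 0 0 0.56 0.15 0 255;0 0 0 0.54 0.20 0 255")

```text
time_s: 5.73
position: [0.6007, 0.0463, 0.1222]
tool_rot: [[1.0, 0.0, 0.0], [0.0, -1.0, 0.0], [0.0, -0.0, -1.0]]
ft_force: [-3.5, 1.3, -1.5]
grip_width: -0.0002
gripper_force: 1.3
```

```bash
python3 sweep.py 67 -203 54
```

```text
0 0 0 0.52 0.25 0 255;0 0 0 0.49 0.29 0 255;0 0 0 0.47 0.34 0 255;0 0 0 0.44 0.37 0 255;0 0 0 0.40 0.41 0 255;0 0 0 0.37 0.45 0 255;0 0 0 0.33 0.47 0 255;0 0 0 0.28 0.50 0 255;0 0 0 0.24 0.53 0 255;0 0 0 0.19 0.54 0 255
0 0 0 0.15 0.56 0 255;0 0 0 0.09 0.57 0 255;0 0 0 0.05 0.57 0 255;0 0 0 -0.01 0.58 0 255;0 0 0 -0.05 0.57 0 255;0 0 0 -0.11 0.56 0 255;0 0 0 -0.15 0.56 0 255;0 0 0 -0.20 0.54 0 255;0 0 0 -0.25 0.52 0 255;0 0 0 -0.29 0.49 0 255
0 0 0 -0.34 0.47 0 255;0 0 0 -0.37 0.44 0 255;0 0 0 -0.41 0.40 0 255;0 0 0 -0.45 0.37 0 255;0 0 0 -0.47 0.33 0 255;0 0 0 -0.50 0.28 0 255;0 0 0 -0.53 0.24 0 255;0 0 0 -0.54 0.19 0 255;0 0 0 -0.56 0.15 0 255;0 0 0 -0.57 0.09 0 255
0 0 0 -0.57 0.05 0 255;0 0 0 -0.58 -0.01 0 255;0 0 0 -0.57 -0.05 0 255;0 0 0 -0.56 -0.11 0 255;0 0 0 -0.56 -0.15 0 255;0 0 0 -0.54 -0.20 0 255;0 0 0 -0.52 -0.25 0 255;0 0 0 -0.49 -0.29 0 255;0 0 0 -0.47 -0.34 0 255;0 0 0 -0.44 -0.37 0 255
0 0 0 -0.40 -0.41 0 255;0 0 0 -0.37 -0.45 0 255;0 0 0 -0.33 -0.47 0 255;0 0 0 -0.28 -0.50 0 255;0 0 0 -0.24 -0.53 0 255;0 0 0 -0.19 -0.54 0 255;0 0 0 -0.15 -0.56 0 255;0 0 0 -0.09 -0.57 0 255;0 0 0 -0.05 -0.57 0 255;0 0 0 0.01 -0.58 0 255
0 0 0 0.05 -0.57 0 255;0 0 0 0.11 -0.56 0 255;0 0 0 0.15 -0.56 0 255;0 0 0 0.20 -0.54 0 255;
```

Call:
jog_arm(plan="0 0 0 0.52 0.25 0 255;0 0 0 0.49 0.29 0 255;0 0 0 0.47 0.34 0 255;0 0 0 0.44 0.37 0 255;0 0 0 0.40 0.41 0 255;0 0 0 0.37 0.45 0 255;0 0 0 0.33 0.47 0 255;0 0 0 0.28 0.50 0 255;0 0 0 0.24 0.53 0 255;0 0 0 0.19 0.54 0 255")

```text
time_s: 6.57
position: [0.6378, 0.0042, 0.1223]
tool_rot: [[1.0, 0.0, 0.0], [0.0, -1.0, 0.0], [0.0, -0.0, -1.0]]
ft_force: [-0.6, 2.5, -1.6]
grip_width: -0.0002
gripper_force: 1.3
```

Call:
jog_arm(plan="0 0 0 0.15 0.56 0 255;0 0 0 0.09 0.57 0 255;0 0 0 0.05 0.57 0 255;0 0 0 -0.01 0.58 0 255;0 0 0 -0.05 0.57 0 255;0 0 0 -0.11 0.56 0 255;0 0 0 -0.15 0.56 0 255;0 0 0 -0.20 0.54 0 255;0 0 0 -0.25 0.52 0 255;0 0 0 -0.29 0.49 0 255")

```text
time_s: 7.4
position: [0.6298, -0.0513, 0.1226]
tool_rot: [[1.0, -0.0, 0.001], [-0.0, -1.0, -0.0], [0.001, 0.0, -1.0]]
ft_force: [1.8, 1.6, -1.2]
grip_width: 0.0001
gripper_force: 1.3
```

```bash
python3 -c "
from h import *
handle_ang()"
```

```text
t 7.45 tcp [ 0.6293 -0.0521  0.1226] phi_tcp -33.29600464457025 F [ 0.6 -1.1 -0.1]
handle top px 314 [ 0.6393167  -0.05042382  0.15544017] r 0.07392617857778147 phi -27.92767596182278 ptp [0.00531351 0.02735849 0.00595825]
handle 0.87 [354. 273.] r 0.0664 phi -55.9
handle_mid 0.58 [358. 307.] r 0.066 phi -53.8
index_tab 0.24 [247.  34.] r 0.1592 phi -1.0
```

Handle at about −55°, as expected (δ ≈ 22°).

Call:
jog_arm(plan="0 0 0 -0.34 0.47 0 255;0 0 0 -0.37 0.44 0 255;0 0 0 -0.41 0.40 0 255;0 0 0 -0.45 0.37 0 255;0 0 0 -0.47 0.33 0 255;0 0 0 -0.50 0.28 0 255;0 0 0 -0.53 0.24 0 255;0 0 0 -0.54 0.19 0 255;0 0 0 -0.56 0.15 0 255;0 0 0 -0.57 0.09 0 255")

```text
time_s: 8.43
position: [0.5818, -0.0804, 0.1224]
tool_rot: [[1.0, -0.0, 0.0], [-0.0, -1.0, -0.0], [0.0, 0.0, -1.0]]
ft_force: [2.6, 0.5, 0.1]
grip_width: -0.0002
gripper_force: 1.4
```

Call:
jog_arm(plan="0 0 0 -0.57 0.05 0 255;0 0 0 -0.58 -0.01 0 255;0 0 0 -0.57 -0.05 0 255;0 0 0 -0.56 -0.11 0 255;0 0 0 -0.56 -0.15 0 255;0 0 0 -0.54 -0.20 0 255;0 0 0 -0.52 -0.25 0 255;0 0 0 -0.49 -0.29 0 255;0 0 0 -0.47 -0.34 0 255;0 0 0 -0.44 -0.37 0 255")

```text
time_s: 9.27
position: [0.5288, -0.0626, 0.1223]
tool_rot: [[1.0, 0.0, -0.0], [0.0, -1.0, -0.0], [-0.0, 0.0, -1.0]]
ft_force: [3.2, -1.8, 0.5]
grip_width: 0.0001
gripper_force: 1.6
```

```bash
python3 -c "
from h import *
handle_ang()"
```

```text
t 9.3167 tcp [ 0.5279 -0.0618  0.1222] phi_tcp -135.07343476239538 F [0.8 0.5 1.3]
handle top px 158 [ 0.53830398 -0.06216849  0.1549098 ] r 0.058517027345575456 phi -127.5902828771227 ptp [0.01913348 0.0266479  0.00592308]
handle 0.82 [282. 269.] r 0.0663 phi -156.9
handle_mid 0.82 [268. 306.] r 0.0655 phi -159.4
index_tab 0.88 [ 92. 252.] r 0.0918 phi 122.7
```

Call:
jog_arm(plan="0 0 0 -0.40 -0.41 0 255;0 0 0 -0.37 -0.45 0 255;0 0 0 -0.33 -0.47 0 255;0 0 0 -0.28 -0.50 0 255;0 0 0 -0.24 -0.53 0 255;0 0 0 -0.19 -0.54 0 255;0 0 0 -0.15 -0.56 0 255;0 0 0 -0.09 -0.57 0 255;0 0 0 -0.05 -0.57 0 255;0 0 0 0.01 -0.58 0 255")

```text
time_s: 10.3
position: [0.5083, -0.0105, 0.1223]
tool_rot: [[1.0, 0.0, -0.0], [0.0, -1.0, -0.0], [-0.0, 0.0, -1.0]]
ft_force: [-0.2, -2.8, -0.2]
grip_width: -0.0002
gripper_force: 1.4
```

Call:
jog_arm(plan="0 0 0 0.05 -0.57 0 255;0 0 0 0.11 -0.56 0 255;0 0 0 0.15 -0.56 0 255;0 0 0 0 0 0 255")

```text
time_s: 10.63
position: [0.5117, 0.0071, 0.1223]
tool_rot: [[1.0, 0.001, 0.0], [0.001, -1.0, 0.001], [0.0, -0.001, -1.0]]
ft_force: [0.1, 0.3, 0.3]
grip_width: 0.0003
gripper_force: 0.0
```

```bash
python3 -c "
from h import *
handle_ang(save='pics/w3.png')"; python3 sweep.py -198 -222 8
```

```text
t 10.6833 tcp [0.5117 0.0066 0.1224] phi_tcp 160.1790153888378 F [ 0.3 -0.6 -0. ]
handle top px 2478 [0.52678737 0.02735852 0.15604667] r 0.06396632619677894 phi 137.56860341601185 ptp [0.03723923 0.04478708 0.00598648]
handle 0.72 [283. 218.] r 0.0639 phi 138.7
handle_mid 0.57 [268. 248.] r 0.0668 phi 137.4
index_tab 0.69 [215. 221.] r 0.0922 phi 122.2
0 0 0 0.12 -0.33 0 255;0 0 0 0.13 -0.31 0 255;0 0 0 0.15 -0.32 0 255;0 0 0 0.16 -0.30 0 255;0 0 0 0.18 -0.29 0 255;0 0 0 0.20 -0.29 0 255;0 0 0 0.21 -0.27 0 255;0 0 0 0.23 -0.27 0 255;
```

View pics/w3.png

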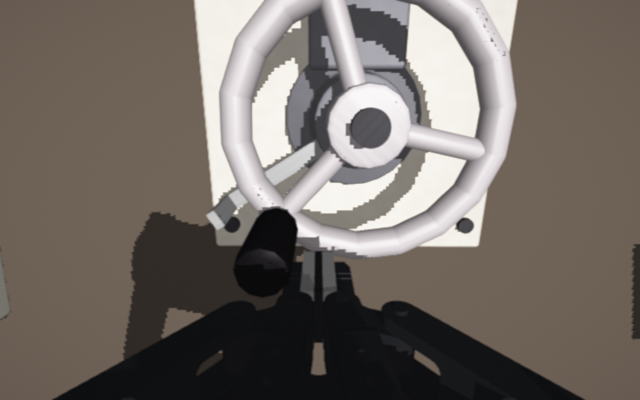

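The handle at about (265,265) is roughly 15° short of the tab at (217,220). I'll push it about 15° further, slowly.

Call:
jog_arm(plan="0 0 0 0.12 -0.33 0 255;0 0 0 0.13 -0.31 0 255;0 0 0 0.15 -0.32 0 255;0 0 0 0.16 -0.30 0 255;0 0 0 0.18 -0.29 0 255;0 0 0 0 0 0 255;0 0 0 0 0 0 255")

```text
time_s: 11.42
position: [0.5192, 0.0216, 0.1223]
tool_rot: [[1.0, 0.0, 0.001], [0.0, -1.0, 0.0], [0.001, -0.0, -1.0]]
ft_force: [0.1, 0.3, 0.7]
grip_width: 0.0002
gripper_force: 0.0
```

```bash
python3 -c "
from h import *
handle_ang()"
```

```text
t 11.4667 tcp [0.5192 0.0215 0.1223] phi_tcp 145.78964962683435 F [ 0.9 -0.4  0.2]
handle top px 2518 [0.53695568 0.03651129 0.15606291] r 0.06409955366171417 phi 125.30427074127104 ptp [0.02931298 0.03893082 0.0059869 ]
handle 0.93 [290. 211.] r 0.0639 phi 124.5
handle_mid 0.88 [279. 240.] r 0.0666 phi 124.9
index_tab 0.95 [246. 232.] r 0.09 phi 121.9
```

Within 3°, and the force is near zero. I'll back off, lift and go over to the key.

Call:
jog_arm(plan="0 0 0 -0.7 0.6 0 255;0 0 0 -0.8 0.6 0 255;0 0 0 0 0 -2.5 255;0 0 0 0 0 -3.5 255;0 0 0 0 0 -4 255;0 0 0 -0.8 -3.7 0 255;0 0 0 -0.8 -3.7 0 255;0 0 0 -0.8 -3.7 0 255;0 0 0 -0.8 -3.7 0 255;0 0 0 -0.8 -3.7 0 255")

```text
time_s: 12.45
position: [0.4627, 0.195, 0.2224]
tool_rot: [[1.0, -0.001, 0.0], [-0.001, -1.0, -0.0], [0.0, 0.0, -1.0]]
ft_force: [0.9, 0.3, 0.8]
grip_width: 0.0001
gripper_force: 0.0
```

Call:
jog_arm(plan="0 0 0 -0.8 -3.7 0 255;0 0 0 -0.8 -3.7 0 255;0 0 0 -0.8 -3.7 0 255;0 0 0 -0.7 -3.5 0 255;0 0 0 0 0 3 255;0 0 0 0 0 3 255;0 0 0 0 0 3 255;0 0 0 0 0 0 255;0 0 0 0 0 0 255")

```text
time_s: 13.2
position: [0.4326, 0.3395, 0.1321]
tool_rot: [[1.0, -0.001, -0.002], [-0.001, -1.0, -0.001], [-0.002, 0.001, -1.0]]
ft_force: [0.5, 0.0, 0.8]
grip_width: 0.0006
gripper_force: 0.0
```

```bash
python3 - <<'E'
from h import *
im=find('wrist',['set_key_top'])
cv2.imwrite('pics/w4.png',im['pixels'][:,:,::-1])
s=env.observe();print(s['time_s'],s['position'],s['ft_force'])
f=200/np.tan(np.radians(im['fov_y']/2));T=im['world_from_camera']
v,u=np.mgrid[0:400,0:640];d=im['depth']
P=np.stack([(u-im['cx'])/f*d,(v-im['cy'])/f*d,d],-1)@T[:3,:3].T+T[:3,3]
k=P[(P[...,2]>.062)&(P[...,2]<.072)&(np.hypot(P[...,0]-.434,P[...,1]-.34)<.04)];print('key',k.mean(0),len(k),np.ptp(k,0))
handle_ang('scene')
E
```

```text
wrist set_key_top 0.95 [310.5 217.7] [0.4332 0.3448 0.067 ]
wrist set_key_top 0.47 [313.5 165.2] [0.4681 0.3427 0.067 ]
13.3 [0.43379105 0.34020107 0.13426294] [ 0.38230254 -1.22665389  0.60860209]
key [0.43431356 0.3438014  0.06700201] 1126 [0.02526691 0.02521163 0.00730983]
t 13.35 tcp [0.4339 0.3403 0.1345] phi_tcp 111.47986709518214 F [-0.4  0.7 -0.2]
handle top px 50 [0.53860164 0.04089606 0.15600542] r 0.06683926212476897 phi 121.97872470414482 ptp [0.01858102 0.01814713 0.00555562]
handle 0.45 [352. 210.] r 0.0639 phi 127.3
handle_mid 0.52 [356. 206.] r 0.0732 phi 120.8
index_tab 0.68 [360. 217.] r 0.09 phi 116.2
index_tab 0.3 [207. 159.] r 0.3437 phi -65.7
```

View pics/w4.png

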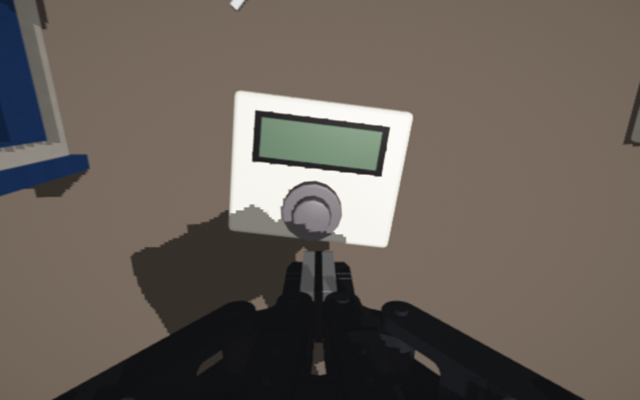

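The key top is at (311,216), 3.5 mm to the left of the tool. I'll correct that and press.

Call:
jog_arm(plan="0 0 0 0 -0.35 2.5 255;0 0 0 0 0 2.5 255;0 0 0 0 0 1.2 255;0 0 0 0 0 0.4 255;0 0 0 0 0 0.3 255;0 0 0 0 0 0.3 255;0 0 0 0 0 0.15 255;0 0 0 0 0 0 255;0 0 0 0 0 0 255")

```text
time_s: 14.25
position: [0.4333, 0.344, 0.0609]
tool_rot: [[1.0, 0.0, 0.002], [0.0, -1.0, 0.001], [0.002, -0.001, -1.0]]
ft_force: [-3.9, -2.8, 11.4]
grip_width: -0.0
gripper_force: 5.7
```

Force is above the spring's 4 N at 6 mm of travel, so the key is fully down. I'll release it and check.

Call:
jog_arm(plan="0 0 0 0 0 0 255;0 0 0 0 0 -1 255;0 0 0 0 0 -3 255;0 0 0 0 0 -4 255;0 0 0 0 0 -4 255;0 0 0 0 0 0 255;0 0 0 0 0 0 255;0 0 0 0 0 0 255")

```text
time_s: 14.92
position: [0.4328, 0.3438, 0.1792]
tool_rot: [[1.0, 0.0, 0.001], [0.0, -1.0, 0.0], [0.001, -0.0, -1.0]]
ft_force: [0.3, 0.0, 0.1]
grip_width: -0.0002
gripper_force: 0.0
```

```bash
python3 - <<'E'
from h import *
im=imaging.get_image('wrist')
f=200/np.tan(np.radians(im['fov_y']/2));T=im['world_from_camera']
v,u=np.mgrid[0:400,0:640];d=im['depth']
P=np.stack([(u-im['cx'])/f*d,(v-im['cy'])/f*d,d],-1)@T[:3,:3].T+T[:3,3]
k=P[np.hypot(P[...,0]-.434,P[...,1]-.344)<.006];print('key z',np.median(k[:,2]))
im=handle_ang('scene');cv2.imwrite('pics/end.png',im['pixels'][:,:,::-1])
E
```

```text
key z 0.21803639888424353
t 15.0167 tcp [0.4325 0.3436 0.1779] phi_tcp 111.49229317498813 F [-0.8 -0.7 -0. ]
handle top px 49 [0.53838912 0.03981788 0.155294  ] r 0.06604152680053074 phi 122.63052674318962 ptp [0.0184068  0.01771165 0.00511733]
handle 0.75 [275. 247.] r 0.167 phi 0.7
handle 0.63 [427. 343.] r 0.3918 phi 80.2
handle_mid 0.61 [353. 206.] r 0.0674 phi 119.5
index_tab 0.69 [361. 214.] r 0.0882 phi 121.2
```

View pics/end.png

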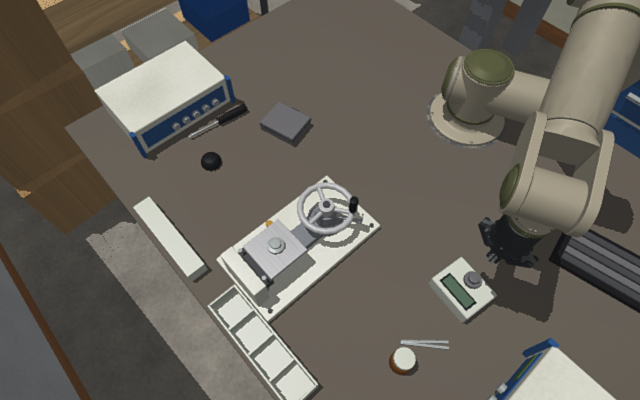

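The final picture shows the handle at the tab (353,205), the puck on the platform (275,244) and the key at (473,279). Nothing else has moved.

```bash
python3 -c "
from rig import job
print(job.close_job())"
```

```text
the job is handed in; nothing more can be done
None
```

I turned the wheel clockwise one full turn, leaving the handle about 3° or less short of the index tab. The key was pressed fully down and let go, nothing else appeared to have moved in the last picture, and the job is handed in (no verdict was returned).

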